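Seat the tapered handle of the meat pounder and set it on the board

ROBOT

A 6-joint arm with a two-finger parallel gripper is mounted at the origin on a cart in front of the work surface, level with it; the furniture and walls round the work are solid. World frame = base frame: x ahead of the robot, y to its left, z up, the work surface at z = 0. Lengths are in mm, angles in rad, forces in N, time in s.
With the tool pointing down it reaches from about 350 to 775 mm from the base axis. Payload 7.3 kg.
Tool frame: the origin (TCP) lies midway between the tips of the shut fingers; the grasp point (between the pads) lies 19 mm behind it; z points along the fingers, y is the line along which they close (so a half turn about z gives the same grasp; the last joint's range is limited). The gripper opens to 92 mm and grips with 3 to 60 N. Pads are 19 mm wide; open, the fingers measure 130 mm over their backs; the gripper's body (75 mm by 190 mm) begins 47 mm behind the grasp point.
Start: joints at [-1.279, 0.342, 1.524, -0, 1.275, -0.146], TCP at [222.597, -475.495, 226.741] pointing down, gripper open.
Joint ranges: [-2.53, 2.53], [-0.77, 2.02], [0.04, 2.7], [-1, 4.14], [0.28, 2.66], [-3.11, 3.11]. Speed limits (rad/s): [2.57, 2.57, 3.14, 3.14, 3.14, 3.14].

INTERFACE

Orientations are given as [roll, pitch, yaw] about the fixed x, y, z axes, in that order (R = Rz(yaw) Ry(pitch) Rx(roll)).
In Python, from plant import bot gives the robot as it stands.
- The arm moves only by the tool jog_arm, never from a script. Its arguments are lists of equal length, an entry for each row: "dp": the shift along the tool's x, y, z in m, a list of three; "twist": the turn about the tool's z in degrees. A call has 1 to 10 rows; each row shifts and turns the commanded pose from where the row before left it, along the tool's axes as they then stand; what a row does not reach is not made up. A row lasts 1/8 s, in which the tool goes at most 62.5 mm and 10.7 degrees, less where a joint would pass 70% of its speed; a pose out of reach is approached as far as the arm can. A call is refused whole if a number of a shift passes 0.0625 or a number of a turn 10.7, either way. A call with a gripper value outside its range is refused whole. "jaw" is the finger opening in m, from 0 to 0.0918, set as the call begins (left out, the last holds). The fingers move at their own pace and stop on an object; the grip force is fixed at half the most. Time passes only in rows, so rows that do not move let the fingers close. It gives the time, the measured TCP pose, the force, the opening and the grip force at its end, in the units of the state.
- bot.get_obs(): the state, without advancing time (a new reading comes with each control period).
- bot.capture(name): name is "side" or "top" or "wrist"; returns the picture (420x560x3 uint8, blue, green, red); there is no depth.
- bot.camera_params(name): a dict with "fx", "fy", "cx", "cy" (pixels), "k1" (the pictures are not rectified: a ray, as slopes to the right and down, at radius r is drawn at 1 + k1 r^2 times it, then the intrinsics apply), "R" (3x3) and "t" (3): a world point X has camera coordinates R X + t. Camera axes: x right, y down, z forward; pixel columns grow to the right and rows downward; lengths in mm; the calibration is good to about 2 mm. A picture is of the moment at which its call begins: read the wrist's pose just before it. camera_params takes no time and is no camera call; for the wrist camera it gives the pose at the moment of the call.
- bot.close_job(): hands the job in; it is judged then, once.
Trained networks look in the newest picture that a camera, given by its name, has taken for a name from the list of things; names that differ only in an ending like _2 or _b are one class to them, and where a whole thing is asked for, a point or a joint stands for the part that bears it (a point fixed in the world has none). Each returns a list of dicts, best first, with "confidence" (0 to 1); they miss things now and then, are a little off and sometimes report something else, mostly with a low value. They report only what shows in the picture. A call takes as long as a camera call.
- bot.find_in(camera, label): "bbox" ([centre column, centre row, width, height] in pixels, round what is visible of it).
- bot.masks_of(camera, label): "pixels" (420x560 bool, what is visible of it) and "bbox" ([centre column, centre row, width, height] in pixels, round what is visible of it).
The state is a dict: "time": time; "joint_positions": joint angles; "dq": joint speeds; "tau": joint torques, N m; "tool_pos": TCP position; "tcp_rot": TCP orientation; "contact_force": force on the tool from outside, world axes, zero at the start; "moment": the same for the moment, N m; "grip_width": finger opening in mm; "finger_force": force on a finger pad.
Only numpy, scipy, OpenCV 4.12 (cv2) and the standard library are available. Lean on these libraries where they do the work, as an engineer would, in place of code of your own. Each camera call takes 0.05 s, during which the arm holds its last target. There are 200 camera calls.

TASK

The meat pounder has been washed in two parts. Take its handle from the draining stand, put the tapered shank straight down into the socket of the steel head and press it home with a steady push of 20 to 25 N (a good two kilos' weight), never more than 35 N, so that the taper grips by friction alone and can still be knocked apart for the next wash. Then lift the whole pounder by its handle only, and set it gently down, upright and wholly on the chopping board, without disturbing the lemon, the garlic and the peeler that lie there.

Things in the scene. Friction and masses are not known exactly. Their poses are not given: they have to be found in the camera images.
- handle_grip (a point): the handle: turned pale beech, 28 mm thick and straight where it is held, with a 34 mm steel collar and a tapered steel shank below. This point lies on its axis, 50 mm above the collar's underside, 45.5 mm below the rounded top (which can be pressed or tapped on), 86 mm above the shank's tip; z up along the handle. Hangs upright in the stand's middle hole, collar on the plate. 0.15 kg.
- head: the head: a bright steel disc 78 mm wide and 14 mm thick, with a boss 35 mm wide rising from its middle to 50 mm, which holds the tapered socket. Stands loose on the drying mat; origin at the centre of its underside, z up. About 0.6 kg, varying by 10 %.
- handle_collar (a point): centre of the underside of the handle's collar, z up along the handle. The shank stands 36 mm out below it; 21 mm thick under the collar, 18 mm above its rounded tip, 3.4 degrees a side. A steady push of 20 to 25 N wedges it so that it carries the head; with under about 12 N it may let the head drop; over 35 N is too hard.
- head_mouth (a point): middle of the socket's mouth, on top of the boss, 50 mm above the head's underside. The socket is 20.5 mm wide (23 at the lip), 36 mm deep and narrows like the shank. The cones meet with the tip about 28 mm below the mouth, the collar about 8 mm above the boss; from there it wedges harder and harder within 1 to 3 mm, so only the force tells when it is home; collar and boss never touch.
- mat: grey ribbed silicone drying mat, 200 mm (its x) by 420 mm (its y), 4 mm thick, fixed, under head and stand; origin at the centre of its underside.
- stand: white draining stand fixed on the mat, 130 mm long (its y) and 80 mm deep: a plate 62 mm high with three 25 mm holes in a row, 41 mm apart, over a grey drip tray; origin under its middle.
- board: brown wooden chopping board, 230 mm (its x) by 340 mm (its y), 21 mm thick, fixed; origin at the centre of its underside. The half towards -y is free.
- lemon_middle (a point): middle of the yellow lemon, 71x53x51 mm, loose on the far left corner of the board.
- garlic_middle (a point): middle of the garlic bulb, 60x57x58 mm, loose at the left of the board.
- peeler_middle (a point): middle of the yellow-handled peeler, 170x25x18 mm, loose on the near left part of the board.

How it is judged:
By the outcome, as a careful person would: the job done as asked, in the order asked, and still so for the second after the job is handed in, with the robot touching nothing.
It also fails if it takes over 67 s, if anything falls off the work surface, if the arm or the gripper's body presses on something with over 40 N, if the wrist force passes 120 N, or if a joint passes its speed limit or range.

## Working session

There is one attempt and no reset: what is moved stays moved. The work goes in short steps, Python scripts to look and compute and a tool call to move; the robot and the scene stay as the last step left them, time stands still between calls to the robot, and variables do not carry over. Pictures are saved under pics/ and viewed, at most 10 in all, crops included, and the job is handed in when it is done.

Besides the shell and the picture viewer there is one more tool, called after "Emit:" as name(argument=value, ...), one argument or row to a line, values as JSON. jog_arm: Moves the arm, as the interface text tells. Its arguments: {"type":"object","properties":{"dp":{"type":"array"},"twist":{"type":"array"},"jaw":{"type":"number"}},"required":["dp","twist"]}

```bash
ls; mkdir -p pics
cat > h.py <<'E'
import numpy as np, cv2
from plant import bot
def ray(P,uv):
    K=np.array([[P['fx'],0,P['cx']],[0,P['fy'],P['cy']],[0,0,1.]])
    u=cv2.undistortPoints(np.array([[uv]],float),K,np.array([P['k1'],0,0,0.]),None)  # first pass
    x,y=u[0,0]
    R=np.array(P['R']);t=np.array(P['t'])
    return -R.T@t, R.T@np.array([x,y,1.])
def atz(P,uv,z):
    c,d=ray(P,uv); return c+d*(z-c[2])/d[2]
def tri(P1,a,P2,b):
    c1,d1=ray(P1,a);c2,d2=ray(P2,b)
    s=np.linalg.lstsq(np.c_[d1,-d2],c2-c1,rcond=None)[0]
    p,q=c1+s[0]*d1,c2+s[1]*d2
    return (p+q)/2,np.linalg.norm(p-q)
def proj(P,X):
    c=np.array(P['R'])@X+np.array(P['t']);x,y=c[0]/c[2],c[1]/c[2];f=1+P['k1']*(x*x+y*y)
    return np.array([P['fx']*x*f+P['cx'],P['fy']*y*f+P['cy']])
E
python3 - <<'E'
from h import *
np.set_printoptions(precision=3,suppress=True)
print(bot.get_obs())
for n in ['top','side']:
    im=bot.capture(n);cv2.imwrite(f'pics/{n}0.png',im)
    P=bot.camera_params(n);print(n,P, -np.array(P['R']).T@P['t'])
    for l in ['handle_grip','head','stand','board','lemon_middle','garlic_middle','peeler_middle','mat']:
        print(l,[(np.round(d['bbox'],1),round(d['confidence'],2)) for d in bot.find_in(n,l)[:2]])
E
```

```text
pics
{'time': 0.0, 'joint_positions': array([-1.279,  0.343,  1.525, -0.   ,  1.275, -0.146]), 'dq': array([ 0.002,  0.   ,  0.001,  0.001, -0.   ,  0.002]), 'tau': array([ -0.001, -43.125, -24.422,   0.072,   0.056,  -0.   ]), 'tool_pos': array([ 222.46 , -475.083,  226.063]), 'tcp_rot': array([-3.14 , -0.   ,  0.438]), 'contact_force': array([ 0.411,  0.037, -0.042]), 'moment': array([ 0.024,  0.005, -0.002]), 'finger_force': 0.0, 'grip_width': 91.91978642843507}
top {'fx': 498.33886344489093, 'fy': 498.33886344489093, 'cx': 275.3428013609172, 'cy': 205.49428101618025, 'k1': -0.04311651032786359, 'R': array([[-0.003, -1.   ,  0.012],
       [-0.985,  0.001, -0.172],
       [ 0.172, -0.012, -0.985]]), 't': array([  51.566,  531.931, 1261.523])} [ 307.066   66.552 1333.541]
handle_grip [(array([347.9, 216.2,  18.6,  16.2]), 0.54), (array([192.1, 197.6, 133.2,  95.3]), 0.39)]
head [(array([424.6, 220.6,  27.9,  27. ]), 0.68)]
stand [(array([343.6, 218.4,  58.9,  42.5]), 0.69)]
board [(array([190.2, 196.6, 131.3,  92.8]), 0.65)]
lemon_middle [(array([166.6, 173.9,  20.9,  23.3]), 0.94)
[... 274 characters left out ...]
cx': 270.1171365799547, 'cy': 205.12838144213478, 'k1': -0.014192496626435723, 'R': array([[ 0.934, -0.356, -0.019],
       [-0.151, -0.347, -0.926],
       [ 0.323,  0.868, -0.378]]), 't': array([-481.797,  171.404, 1127.441])} [  112.28  -1090.205   575.74 ]
handle_grip [(array([278.6, 222.7,  12.1,  40.7]), 0.71)]
head [(array([321.9, 299.7,  34.1,  36.2]), 0.56)]
stand [(array([283.4, 251.1,  55.6,  46.1]), 0.7)]
board [(array([257.1, 201.9,  86.3,  47. ]), 0.9)]
lemon_middle [(array([265.9, 184.6,  21.1,  12.1]), 0.48)]
garlic_middle [(array([245. , 179.2,  14.2,   8.4]), 0.63)]
peeler_middle [(array([264.1, 185.7,  20.8,   8.5]), 0.19)]
mat [(array([306.6, 286.1, 148.3,  90.5]), 0.83)]
```

Run:
```python
import cv2,numpy as np
a=cv2.imread('pics/top0.png')[130:280,100:460]; b=cv2.imread('pics/side0.png')[140:350,180:420]
cv2.imwrite('pics/t1.png',cv2.resize(a,None,fx=2.2,fy=2.2,interpolation=2)); cv2.imwrite('pics/s1.png',cv2.resize(b,None,fx=2.8,fy=2.8,interpolation=2))
```

```text
(no output)
```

View pics/t1.png

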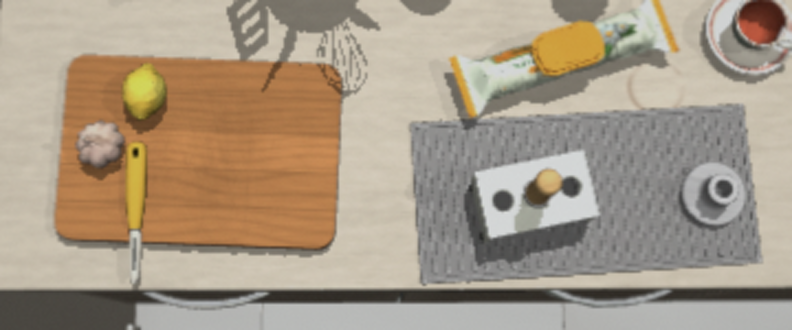

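View pics/s1.png

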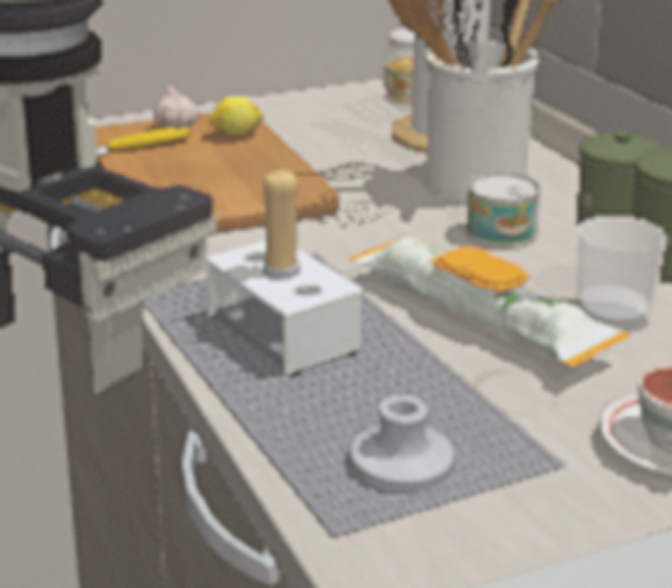

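The top view shows the handle's top at about (349,212) px, the boss mouth at (428,216) px, and the free board half on its right. The side view shows the handle upright at (280,204) and the mouth at (324,286).

Run:
```python
from h import *
np.set_printoptions(precision=1,suppress=True)
T=bot.camera_params('top');S=bot.camera_params('side')
print('mouth',tri(T,(428.2,215.9),S,(324.3,285.7)),atz(T,(428.2,215.9),54),atz(S,(324.3,285.7),54))
print('htop',tri(T,(349.5,211.8),S,(280.4,203)),atz(T,(349.5,211.8),158),atz(S,(280.4,203),158))
c=lambda x,y:(x/2.2+100,y/2.2+130)
print('collar side',atz(S,(281/2.8+180,268/2.8+140),68))
for n,p,z in [('stand',(475,171),66),('stand',(583,152),66),('stand',(597,213),66),('stand',(486,238),66),('board',(72,57),21),('board',(340,66),21),('board',(332,248),21),('board',(57,238),21),
 ('mat',(411,122),4),('mat',(740,104),4),('mat',(760,260),4),('mat',(421,283),4),('lemon',(145,92),45),('garlic',(101,145),50),('peelT',(136,143),30),('peelB',(135,282),30),('holeL',(503,201),66),('holeR',(571,187),66)]: print(n,atz(T,c(*p),z))
def m(n,l):
    bot.capture(n);r=bot.masks_of(n,l)
    return r[0] if r else None
for n,l,P,z in [('top','head',T,11),('side','head',S,11)]:
    r=m(n,l); ys,xs=np.nonzero(r['pixels']); print(n,r['confidence'],r['bbox'],len(xs),atz(P,(xs.mean(),ys.mean()),18))
```

```text
mouth (array([ 503.8, -350.9,   51.4]), np.float64(2.0442010408422036)) [ 502.4 -349.7   54. ] [ 503.  -354.5   54. ]
htop (array([ 497.3, -126.2,  156.9]), np.float64(0.48442080743223925)) [ 496.9 -125.9  158. ] [ 496.5 -128.8  158. ]
collar side [ 497.  -124.8   68. ]
stand [522.5 -54.2  66. ]
stand [ 545.1 -182.4   66. ]
stand [ 472.5 -196.4   66. ]
stand [443.5 -65.7  66. ]
board [674.  437.8  21. ]
board [661.9 106.1  21. ]
board [436.7 114.8  21. ]
board [449.2 445.5  21. ]
mat [594.8  18.3   4. ]
mat [ 617.8 -394.9    4. ]
mat [ 422.  -408.2    4. ]
mat [395.7   7.6   4. ]
lemon [623.4 340.6  45. ]
garlic [557.3 389.8  50. ]
peelT [563.6 352.5  30. ]
peelB [395.8 347.8  30. ]
holeL [486.9 -86.4  66. ]
holeR [ 503.3 -166.8   66. ]
top 0.81 [423.2, 219.4, 29.0, 26.4] 662 [ 502.4 -347.8   18. ]
side 0.58 [323.4, 298.2, 35.3, 35.7] 924 [ 502.3 -355.9   18. ]
```

Emit:
jog_arm(
  dp=[
    [0,0,-0.02],
    [0,0,-0.02],
    [0,0,-0.02],
    [0.04,-0.018,0],
    [0.04,-0.018,0],
    [0.04,-0.018,0],
    [0.04,-0.018,0],
    [0.04,-0.018,0],
    [0.04,-0.018,0],
    [0,0,0],
  ],
  twist=[8.37,8.37,8.37,0,0,0,0,0,0,0],
)

```text
time: 2.35
tool_pos: [464.8, -366.0, 286.2]
tcp_rot: [-3.141, -0.0, 0.003]
contact_force: [-0.3, -1.3, -0.0]
grip_width: 92.1
finger_force: 0.0
```

Run:
```python
from h import *
np.set_printoptions(precision=3,suppress=True)
o=bot.get_obs();P=bot.camera_params('wrist');im=bot.capture('wrist');cv2.imwrite('pics/w1.png',im)
print(o['tool_pos'],o['tcp_rot'],o['time'],o['contact_force'],P['fx'],P['R'],-P['R'].T@P['t'])
for X in [(502.5,-350,54),(496.5,-126,161)]: print(proj(P,np.array(X)))
for l in ['head','head_mouth','handle_grip']:
  for d in bot.find_in('wrist',l)[:2]: print(l,d)
```

```text
[ 464.805 -365.956  286.177] [-3.141 -0.     0.003] 2.35 [-0.342 -1.322 -0.04 ] 309.2135068533551 [[ 0.002 -1.    -0.001]
 [-0.958 -0.003  0.285]
 [-0.285  0.    -0.958]] [ 541.006 -365.853  443.287]
[269.83  148.197]
[ 27.921 166.964]
head {'bbox': [271.9, 144.2, 56.3, 62.6], 'confidence': 0.69}
head {'bbox': [157.5, 138.8, 311.7, 159.3], 'confidence': 0.57}
head_mouth {'bbox': [272.8, 144.4, 55.4, 56.6], 'confidence': 0.8}
head_mouth {'bbox': [99.2, 153.4, 139.2, 82.9], 'confidence': 0.72}
handle_grip {'bbox': [59.1, 163.6, 87.9, 39.4], 'confidence': 0.8}
```

View pics/w1.png

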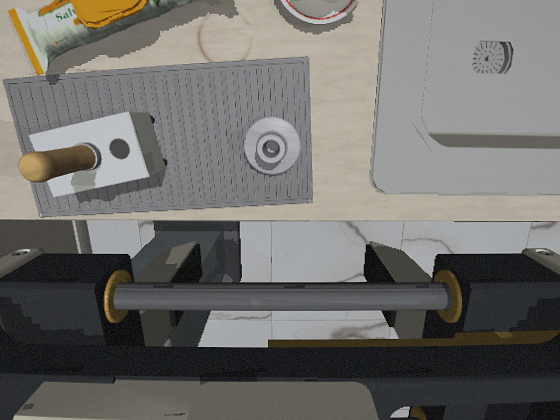

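The mouth shows at (271,150) px, within 2 px of the prediction, and the handle stands in the stand on the left, its top at (38,166). I'll go nearer for an accurate head fix.

Emit:
jog_arm(
  dp=[
    [0,-0.01,0.035],
    [0,-0.006,0.035],
    [0,0,0.035],
    [0,0,0],
    [0,0,0],
  ],
  twist=[0.1,0,0,0,0],
)

```text
time: 3.18
tool_pos: [462.7, -352.7, 183.4]
tcp_rot: [3.14, -0.002, -0.003]
contact_force: [-0.0, -0.6, 0.1]
grip_width: 91.7
finger_force: 0.0
```

Run:
```python
from h import *
np.set_printoptions(precision=2,suppress=True)
o=bot.get_obs();P=bot.camera_params('wrist');im=bot.capture('wrist')
print(o['tool_pos'],o['tcp_rot'],o['time'])
g=cv2.cvtColor(im,6)
m=bot.masks_of('wrist','head')
for d in m[:2]:
  ys,xs=np.nonzero(d['pixels']);print(d['confidence'],d['bbox'],len(xs),atz(P,(xs.mean(),ys.mean()),25),xs.mean(),ys.mean())
u,v=proj(P,np.array([501,-351,54])).astype(int);print(u,v)
c=im[v-60:v+60,u-60:u+60];cv2.imwrite('pics/w2.png',cv2.resize(c,None,fx=5,fy=5,interpolation=2))
print(u-60,v-60)
```

```text
[ 462.73 -352.73  183.37] [ 3.14 -0.   -0.  ] 3.175
0.72 [280.0, 149.8, 72.3, 76.7] 4264 [ 504.28 -351.12   25.  ] 280.4193245778612 151.89094746716697
280 158
220 98
```

View pics/w2.png

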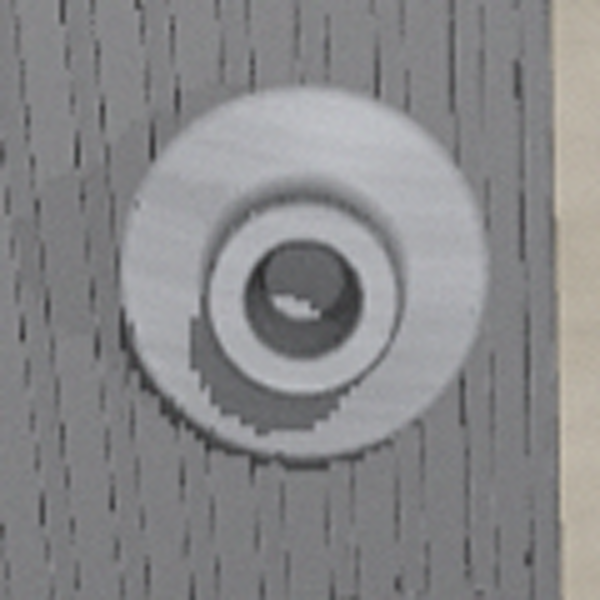

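The mouth is at crop (304,299), so (280.5,157.4) px; the disc is at (280.5,152.5).

Emit:
jog_arm(
  dp=[
    [0,0,-0.03],
    [0,-0.015,-0.03],
    [0,-0.042,0],
    [0,-0.042,0],
    [0,-0.042,0],
    [0,-0.042,0],
    [0,-0.042,0],
    [0,0,0],
    [0,0,0],
  ],
  twist=[0,0,0,0,0,0,0,0,0],
)

```text
time: 4.4
tool_pos: [463.6, -127.2, 242.8]
tcp_rot: [3.14, -0.002, -0.002]
contact_force: [0.4, -0.8, -0.8]
grip_width: 92.0
finger_force: 0.0
```

```bash
cat >> h.py <<'E'
def wview(name,X,w,s):
    o=bot.get_obs();P=bot.camera_params('wrist');im=bot.capture('wrist')
    print(o['tool_pos'],o['tcp_rot'],o['time'])
    u,v=proj(P,np.array(X,float)).astype(int);y0,x0=max(v-w,0),max(u-w,0)
    cv2.imwrite(name,cv2.resize(im[y0:v+w,x0:u+w],None,fx=s,fy=s,interpolation=2))
    print('crop origin',x0,y0);return P
E
python3 - <<'E'
from h import *
np.set_printoptions(precision=2,suppress=True)
# head fix from previous pose: same camera mount, translated
P=bot.camera_params('wrist');o=bot.get_obs()
off=-P['R'].T@P['t']-o['tool_pos'];Q=dict(P);Q['t']=-P['R']@(np.array([462.73,-352.73,183.37])+off)
print('mouth',atz(Q,(280.5,157.4),54),'disc',atz(Q,(280.5,152.5),18))
P=wview('pics/w3.png',(496,-126,100),75,4)
for d in bot.masks_of('wrist','handle_grip')[:2]:
  ys,xs=np.nonzero(d['pixels']);print(d['confidence'],d['bbox'],len(xs),xs.mean(),ys.mean())
print([proj(P,np.array([496.5,-126,z])) for z in (66,116,161)])
E
```

```text
mouth [ 502.45 -351.21   54.  ] disc [ 502.96 -351.04   18.  ]
[ 463.64 -127.18  242.77] [ 3.14 -0.   -0.  ] 4.4
crop origin 205 88
0.85 [280.4, 170.7, 42.0, 46.0] 1432 280.5754189944134 168.33170391061452
[array([281.05, 158.21]), array([280.89, 165.23]), array([280.7 , 173.93])]
```

View pics/w3.png

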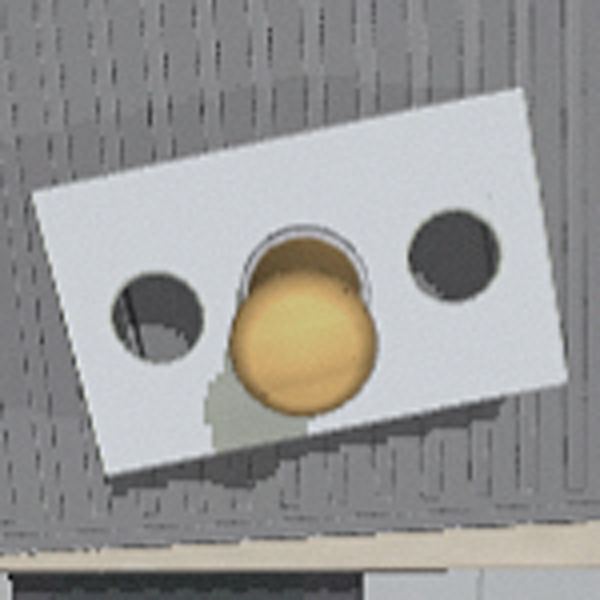

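The handle's knob is at (280.6,172.9) px and the hole midpoint at (281.1,159.0) px, so its axis is at about (495.4,-126) mm. The mouth is at (502.5,-351.1).

Emit:
jog_arm(
  dp=[
    [0.032,-0.001,0],
    [0,0,0.035],
    [0,0,0.035],
    [0,0,0.035],
    [0,0,0.035],
    [0,0,0],
    [0,0,0],
    [0,0,0],
  ],
  twist=[0,0,0,0,0,0,0,0],
)

```text
time: 5.5
tool_pos: [496.2, -126.3, 103.3]
tcp_rot: [3.14, -0.003, -0.003]
contact_force: [0.8, 0.2, 0.5]
grip_width: 92.1
finger_force: 0.0
```

Run:
```python
from h import *
o=bot.get_obs();print(o['tool_pos'],o['tcp_rot'],o['contact_force'],o['time'])
P=wview('pics/w4.png',(495.5,-126,150),150,2)
```

```text
[ 496.16941953 -126.34485875  103.28378072] [ 3.14030551e+00 -2.86400250e-03 -2.53322826e-03] [0.78243983 0.16045334 0.48219214] 5.5
[ 496.16941953 -126.34485875  103.28378072] [ 3.14030551e+00 -2.86400250e-03 -2.53322826e-03] 5.5
crop origin 131 159
```

View pics/w4.png

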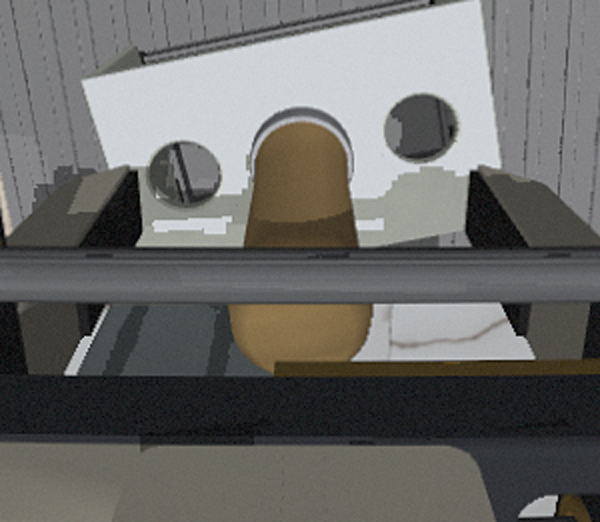

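The handle stands between the open fingers, centred (crop x≈300). Close the jaws.

Emit:
jog_arm(
  dp=[
    [0,0,0],
    [0,0,0],
    [0,0,0],
    [0,0,0],
    [0,0,0],
    [0,0,0],
    [0,0,0],
    [0,0,0],
  ],
  twist=[0,0,0,0,0,0,0,0],
  jaw=0.01,
)

```text
time: 6.55
tool_pos: [495.1, -125.7, 101.7]
tcp_rot: [3.141, 0.0, -0.002]
contact_force: [0.7, -0.4, -0.6]
grip_width: 27.7
finger_force: 30.0
```

Emit:
jog_arm(
  dp=[
    [0,0,-0.02],
    [0,0,-0.025],
    [0,0,-0.025],
    [0,0,0],
    [0.007,0.025,0],
    [0,0.04,0],
    [0,0.04,0],
    [0,0.04,0],
    [0,0.04,0],
    [0,0.04,0],
  ],
  twist=[0,0,0,0,0,0,0,0,0,0],
)

```text
time: 7.8
tool_pos: [501.0, -351.5, 169.7]
tcp_rot: [-3.14, 0.002, -0.002]
contact_force: [0.8, 1.0, -1.1]
grip_width: 27.8
finger_force: 30.0
```

Emit:
jog_arm(
  dp=[
    [0,0,0],
    [0,0,0],
    [0,0,0],
  ],
  twist=[0,0,0],
)

```text
time: 8.18
tool_pos: [501.7, -349.4, 171.2]
tcp_rot: [-3.141, 0.001, -0.001]
contact_force: [-0.3, -0.1, -2.0]
grip_width: 27.8
finger_force: 30.0
```

Run:
```python
from h import *
np.set_printoptions(precision=2,suppress=True)
o=bot.get_obs();print(o['tool_pos'],o['tcp_rot'],o['contact_force'],o['time'])
im=bot.capture('side');cv2.imwrite('pics/s2.png',cv2.resize(im[180:340,250:400],None,fx=3.7,fy=3.7,interpolation=2))
P=bot.camera_params('side');print(proj(P,np.array([502.5,-351,54])),proj(P,np.array([502.5,-351,102])))
b=bot.capture('top');cv2.imwrite('pics/t2.png',b)
```

```text
[ 501.67 -349.39  171.24] [-3.14  0.   -0.  ] [-0.3  -0.09 -2.02] 8.175
[323.32 284.92] [323.9  264.87]
```

View pics/s2.png

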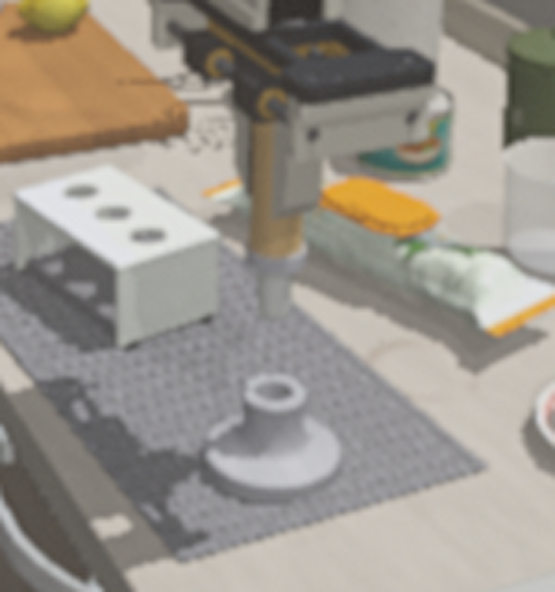

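The tip, at crop (273,315), hangs above the mouth at (274,392). Refine it numerically with edges.

Run:
```python
from h import *
np.set_printoptions(precision=2,suppress=True)
im=bot.capture('side');g=cv2.cvtColor(im,6).astype(int)
for r in (258,260,262,264): print(r,g[r,314:336])
for r in (284,286,288,290,292,294): print(r,g[r,310:340])
P=bot.camera_params('side')
for z in (54,45,40,102,110): print(z,proj(P,np.array([502.5,-351,z])))
```

```text
258 [143 144 151 150 146 133 126 134 142 148 150 151 148 147 161 185 195 193
 190 182 168 155]
260 [144 139 145 150 149 138 127 133 142 147 149 151 148 152 169 187 196 197
 195 195 196 195]
262 [154 152 141 140 150 149 132 133 142 148 150 151 151 154 152 155 172 187
 194 197 197 197]
264 [145 149 147 146 146 142 136 135 139 145 148 151 154 153 146 142 142 152
 166 181 191 197]
284 [135 138 145 149 143 136 152 178 182 168 155 149 143 137 131 128 129 140
 162 184 187 175 158 151 149 148 152 151 146 144]
286 [149 149 149 152 144 131 150 176 181 165 151 146 140 132 125 120 116 117
 137 171 191 189 171 149 146 143 143 149 148 147]
288 [147 142 142 146 147 134 136 161 179 186 186 180 175 171 168 168 173 183
 190 191 186 175 153 141 146 149 149 151 153 151]
290 [146 147 146 147 144 130 102 103 118 131 144 154 165 173 178 177 173 168
 162 154 142 134 139 142 146 150 148 142 144 148]
292 [140 153 161 160 159 145 112 103 108 114 118 118 120 123 123 127 125 126
 128 129 133 142 155 161 157 151 150 150 150 145]
294 [169 170 163 153 146 128 107 108 111 117 121 124 125 126 126 128 129 134
 137 139 140 153 173 185 184 177 168 160 153 143]
54 [323.32 284.92]
45 [323.21 288.6 ]
40 [323.15 290.63]
102 [323.9  264.87]
110 [324.   261.45]
```

Emit:
jog_arm(
  dp=[
    [0.0013,0.0006,0.02],
    [0,0,0.02],
    [0,0,0],
    [0,0,0],
    [0,0,0.006],
    [0,0,0.006],
    [0,0,0.004],
    [0,0,0],
  ],
  twist=[0,0,0,0,0,0,0,0],
)

```text
time: 9.32
tool_pos: [502.8, -351.2, 115.3]
tcp_rot: [-3.141, 0.001, -0.002]
contact_force: [0.3, 0.4, -2.2]
grip_width: 27.5
finger_force: 30.0
```

Run:
```python
from h import *
np.set_printoptions(precision=2,suppress=True)
o=bot.get_obs();print(o['tool_pos'],o['tcp_rot'],o['contact_force'],o['moment'])
im=bot.capture('side');g=cv2.cvtColor(im,6).astype(int)
for r in (271,273,275,277,279,286,288): print(r,g[r,312:336])
```

```text
[ 502.8  -351.16  115.27] [-3.14  0.   -0.  ] [ 0.33  0.39 -2.23] [ 0.03  0.06 -0.06]
271 [138 136 129 127 124 113 107 109 112 118 124 129 133 133 133 132 133 140
 152 166 165 146 147 151]
273 [137 138 138 137 122 110 112 119 124 125 128 131 134 135 136 145 155 163
 168 164 147 137 144 149]
275 [144 140 135 134 130 115 111 115 122 126 129 131 132 133 135 140 147 149
 149 144 142 145 149 152]
277 [143 143 144 147 145 131 125 122 120 124 127 129 130 130 134 140 142 142
 145 149 148 146 147 155]
279 [142 139 134 136 140 139 138 131 124 126 132 137 135 136 135 139 136 134
 139 147 151 149 149 150]
286 [143 147 141 126 126 128 120 113 120 134 142 147 149 151 152 153 155 173
 191 190 173 151 146 145]
288 [135 140 142 128 117 125 131 130 127 132 138 147 161 176 183 189 192 193
 189 175 155 142 147 150]
```

The tip is about 10 mm inside the socket with no lateral force. Go on gently.

Emit:
jog_arm(
  dp=[
    [0,0,0.004],
    [0,0,0.004],
    [0,0,0.003],
    [0,0,0.002],
    [0,0,0],
    [0,0,0],
  ],
  twist=[0,0,0,0,0,0],
)

```text
time: 10.12
tool_pos: [502.8, -351.2, 102.6]
tcp_rot: [-3.141, 0.0, -0.002]
contact_force: [-0.6, 0.5, -2.3]
grip_width: 27.7
finger_force: 30.0
```

Emit:
jog_arm(
  dp=[
    [0,0,0.001],
    [0,0,0.001],
    [0,0,0],
    [0,0,0],
  ],
  twist=[0,0,0,0],
)

```text
time: 10.62
tool_pos: [502.8, -351.2, 100.6]
tcp_rot: [-3.141, 0.0, -0.002]
contact_force: [-1.4, 0.7, -2.2]
grip_width: 27.6
finger_force: 30.0
```

Emit:
jog_arm(
  dp=[
    [0,0,0.001],
    [0,0,0],
    [0,0,0],
  ],
  twist=[0,0,0],
)

```text
time: 11.0
tool_pos: [502.8, -351.2, 99.6]
tcp_rot: [-3.141, 0.0, -0.002]
contact_force: [-2.3, 1.3, -1.1]
grip_width: 28.0
finger_force: 30.0
```

Emit:
jog_arm(
  dp=[
    [-0.0002,-0.0001,0.001],
    [0,0,0],
    [0,0,0],
  ],
  twist=[0,0,0],
)

```text
time: 11.38
tool_pos: [502.7, -351.1, 98.6]
tcp_rot: [-3.142, 0.0, -0.002]
contact_force: [-2.2, 1.6, -0.3]
grip_width: 27.5
finger_force: 30.0
```

Emit:
jog_arm(
  dp=[
    [0,0,0.0005],
    [0,0,0],
    [0,0,0],
  ],
  twist=[0,0,0],
)

```text
time: 11.75
tool_pos: [502.7, -351.2, 98.2]
tcp_rot: [3.142, 0.0, -0.002]
contact_force: [-2.7, 2.2, 0.4]
grip_width: 28.0
finger_force: 30.0
```

Emit:
jog_arm(
  dp=[
    [-0.0004,-0.0003,0.0005],
    [0,0,0],
    [0,0,0],
  ],
  twist=[0,0,0],
)

```text
time: 12.12
tool_pos: [502.6, -351.1, 97.8]
tcp_rot: [3.141, -0.0, -0.002]
contact_force: [-2.1, 0.5, -0.6]
grip_width: 28.0
finger_force: 30.0
```

Emit:
jog_arm(
  dp=[
    [0,0,0.0005],
    [0,0,0],
    [0,0,0],
  ],
  twist=[0,0,0],
)

```text
time: 12.5
tool_pos: [502.5, -351.0, 97.3]
tcp_rot: [3.141, -0.0, -0.002]
contact_force: [-2.0, -0.1, -0.8]
grip_width: 27.7
finger_force: 30.0
```

Emit:
jog_arm(
  dp=[
    [0,0,0.0005],
    [0,0,0],
    [0,0,0],
  ],
  twist=[0,0,0],
)

```text
time: 12.88
tool_pos: [502.5, -351.0, 96.9]
tcp_rot: [3.141, -0.0, -0.002]
contact_force: [-2.0, 0.7, 2.2]
grip_width: 27.7
finger_force: 30.0
```

Seating begins here, as predicted (about 97.7).

Emit:
jog_arm(
  dp=[
    [-0.0002,0,0.0005],
    [0,0,0],
    [0,0,0],
  ],
  twist=[0,0,0],
)

```text
time: 13.25
tool_pos: [502.4, -351.0, 96.7]
tcp_rot: [3.141, -0.001, -0.002]
contact_force: [-1.5, 1.2, 5.0]
grip_width: 28.0
finger_force: 30.0
```

Emit:
jog_arm(
  dp=[
    [0,0,0.0005],
    [0,0,0],
    [0,0,0],
  ],
  twist=[0,0,0],
)

```text
time: 13.62
tool_pos: [502.5, -351.1, 96.4]
tcp_rot: [3.141, -0.001, -0.002]
contact_force: [-1.4, 1.6, 6.4]
grip_width: 27.5
finger_force: 30.0
```

Emit:
jog_arm(
  dp=[
    [0,0,0.0005],
    [0,0,0],
    [0,0,0],
  ],
  twist=[0,0,0],
)

```text
time: 14.0
tool_pos: [502.5, -351.1, 96.2]
tcp_rot: [3.141, -0.001, -0.002]
contact_force: [-1.7, 2.9, 8.7]
grip_width: 27.2
finger_force: 30.0
```

Emit:
jog_arm(
  dp=[
    [0,0,0.0008],
    [0,0,0],
    [0,0,0],
  ],
  twist=[0,0,0],
)

```text
time: 14.38
tool_pos: [502.6, -351.1, 95.9]
tcp_rot: [3.14, -0.001, -0.002]
contact_force: [-3.8, 3.0, 11.9]
grip_width: 27.8
finger_force: 30.0
```

Emit:
jog_arm(
  dp=[
    [0,0,0.0008],
    [0,0,0],
    [0,0,0],
  ],
  twist=[0,0,0],
)

```text
time: 14.75
tool_pos: [502.6, -351.1, 95.8]
tcp_rot: [3.14, -0.002, -0.002]
contact_force: [-4.5, 4.0, 15.2]
grip_width: 27.6
finger_force: 30.0
```

Emit:
jog_arm(
  dp=[
    [-0.0005,-0.0005,0.0007],
    [0,0,0],
    [0,0,0],
  ],
  twist=[0,0,0],
)

```text
time: 15.12
tool_pos: [502.6, -351.1, 95.7]
tcp_rot: [3.139, -0.003, -0.002]
contact_force: [-2.7, 3.2, 17.8]
grip_width: 27.7
finger_force: 30.0
```

Emit:
jog_arm(
  dp=[
    [0,0,0.0005],
    [0,0,0],
    [0,0,0],
  ],
  twist=[0,0,0],
)

```text
time: 15.5
tool_pos: [502.7, -351.1, 95.5]
tcp_rot: [3.139, -0.003, -0.002]
contact_force: [-2.9, 4.5, 20.1]
grip_width: 28.0
finger_force: 30.0
```

Emit:
jog_arm(
  dp=[
    [0,0,0.0003],
    [0,0,0],
    [0,0,0],
    [0,0,0],
    [0,0,0],
  ],
  twist=[0,0,0,0,0],
)

```text
time: 16.12
tool_pos: [502.8, -351.1, 95.5]
tcp_rot: [3.139, -0.004, -0.002]
contact_force: [-4.2, 4.5, 21.6]
grip_width: 27.7
finger_force: 30.0
```

Emit:
jog_arm(
  dp=[
    [0,0,-0.002],
    [0,0,-0.002],
    [0,0,-0.002],
    [0,0,-0.003],
    [0,0,-0.006],
    [0,0,-0.01],
    [0,0,0],
    [0,0,0],
    [0,0,0],
  ],
  twist=[0,0,0,0,0,0,0,0,0],
)

```text
time: 17.25
tool_pos: [501.5, -350.3, 116.9]
tcp_rot: [-3.141, 0.0, -0.002]
contact_force: [0.2, 0.4, -6.5]
grip_width: 27.8
finger_force: 30.0
```

Run:
```python
from h import *
im=bot.capture('side');cv2.imwrite('pics/s3.png',cv2.resize(im[180:340,250:400],None,fx=3.7,fy=3.7,interpolation=2))
```

```text
(no output)
```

View pics/s3.png

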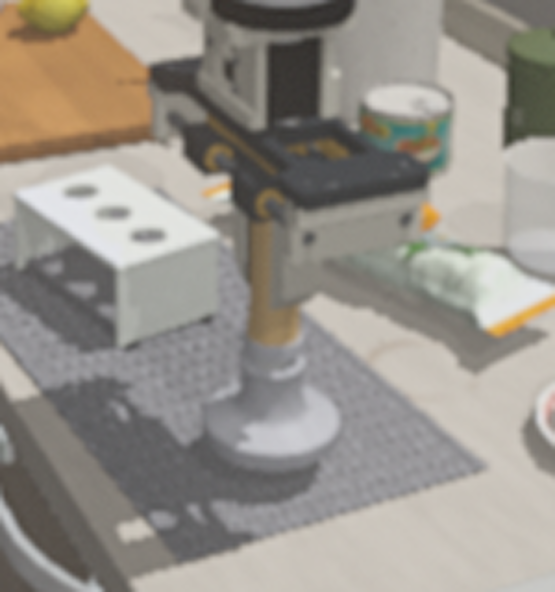

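The head hangs from the handle, carried straight (force −6.5 N matches the weight). I'll check for tall utensils near the path.

Run:
```python
from h import *
P=bot.camera_params('top')
im=cv2.imread('pics/top0.png').copy()
for X in [(505,190,21),(505,190,350),(600,190,350),(600,60,350),(600,-100,350)]:
    u,v=proj(P,np.array(X,float)).astype(int);cv2.circle(im,(u,v),3,(0,0,255),-1);print(X,u,v)
cv2.imwrite('pics/t3.png',cv2.resize(im[0:260,80:460],None,fx=2,fy=2))
```

```text
(505, 190, 21) 222 217
(505, 190, 350) 207 192
(600, 190, 350) 208 147
(600, 60, 350) 272 147
(600, -100, 350) 350 147
```

View pics/t3.png

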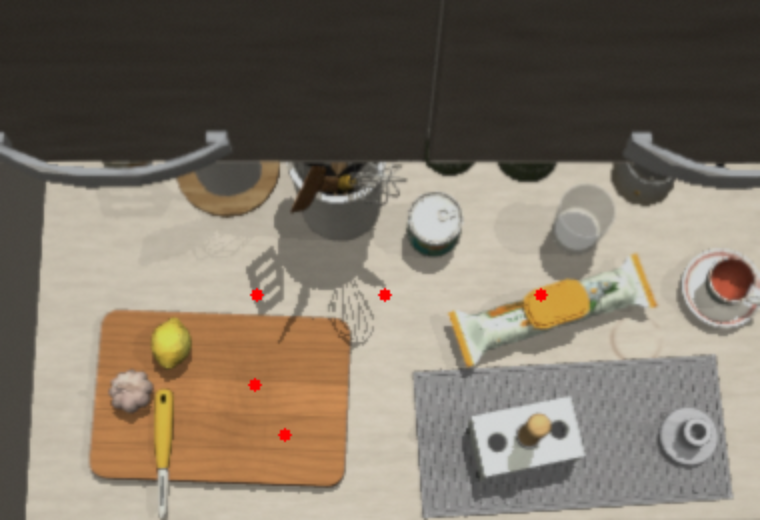

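The utensils and the wall cabinet stay beyond the path. Carry at height.

Emit:
jog_arm(
  dp=[
    [0,0,-0.015],
    [0,0,-0.025],
    [0,0,-0.025],
    [0,0,-0.012],
    [0,-0.015,0],
    [0,-0.03,0],
    [0,-0.03,0],
    [0,-0.03,0],
    [0,-0.03,0],
    [0,-0.03,0],
  ],
  twist=[0,0,0,0,0,0,0,0,0,0],
)

```text
time: 18.55
tool_pos: [501.1, -183.0, 193.0]
tcp_rot: [-3.14, 0.002, -0.002]
contact_force: [1.8, 0.7, -5.8]
grip_width: 27.9
finger_force: 30.0
```

Emit:
jog_arm(
  dp=[
    [0.002,-0.03,0],
    [0.002,-0.03,0],
    [0.004,-0.03,0],
    [0.004,-0.03,0],
    [0.004,-0.03,0],
    [0.004,-0.03,0],
    [0.004,-0.03,0],
    [0.004,-0.03,0],
    [0,-0.03,0],
    [0,-0.03,0],
  ],
  twist=[0,0,0,0,0,0,0,0,0,0],
)

```text
time: 19.8
tool_pos: [529.1, 116.2, 192.9]
tcp_rot: [-3.142, 0.003, -0.002]
contact_force: [0.1, -0.3, -7.2]
grip_width: 27.6
finger_force: 30.0
```

Emit:
jog_arm(
  dp=[
    [0,-0.03,0],
    [0,-0.025,0],
    [0,-0.015,0],
    [0,-0.005,0],
    [0,0,0],
    [0,0,0.015],
    [0,0,0.015],
    [0,0,0.01],
    [0,0,0],
    [0,0,0],
  ],
  twist=[0,0,0,0,0,0,0,0,0,0],
)

```text
time: 21.05
tool_pos: [531.2, 189.6, 154.4]
tcp_rot: [-3.142, -0.001, -0.002]
contact_force: [0.3, 0.4, -6.1]
grip_width: 27.2
finger_force: 30.0
```

Emit:
jog_arm(
  dp=[
    [0,0,0.012],
    [0,0,0.012],
    [0,0,0.008],
    [0,0,0.004],
    [0,0,0],
    [0,0,0],
    [0,0,0],
  ],
  twist=[0,0,0,0,0,0,0],
)

```text
time: 21.92
tool_pos: [531.1, 189.6, 118.5]
tcp_rot: [-3.142, -0.001, -0.002]
contact_force: [-0.2, 0.6, -7.2]
grip_width: 27.4
finger_force: 30.0
```

Emit:
jog_arm(
  dp=[
    [0,0,0.001],
    [0,0,0.001],
    [0,0,0.001],
    [0,0,0],
    [0,0,0],
  ],
  twist=[0,0,0,0,0],
)

```text
time: 22.55
tool_pos: [530.9, 189.5, 115.1]
tcp_rot: [3.142, 0.0, -0.002]
contact_force: [-0.6, 0.0, -7.0]
grip_width: 27.3
finger_force: 30.0
```

Emit:
jog_arm(
  dp=[
    [0,0,0.0005],
    [0,0,0.0005],
    [0,0,0],
    [0,0,0],
  ],
  twist=[0,0,0,0],
)

```text
time: 23.05
tool_pos: [530.9, 189.5, 114.1]
tcp_rot: [3.141, -0.0, -0.002]
contact_force: [0.9, -0.2, -6.2]
grip_width: 27.7
finger_force: 30.0
```

Emit:
jog_arm(
  dp=[
    [0,0,0.0005],
    [0,0,0.0005],
    [0,0,0],
    [0,0,0],
  ],
  twist=[0,0,0,0],
)

```text
time: 23.55
tool_pos: [530.9, 189.5, 113.1]
tcp_rot: [3.142, -0.0, -0.002]
contact_force: [0.1, -0.2, -6.3]
grip_width: 27.7
finger_force: 30.0
```

Emit:
jog_arm(
  dp=[
    [0,0,0.0005],
    [0,0,0.0005],
    [0,0,0],
    [0,0,0],
  ],
  twist=[0,0,0,0],
)

```text
time: 24.05
tool_pos: [531.0, 189.5, 112.6]
tcp_rot: [-3.142, -0.001, -0.002]
contact_force: [-1.2, -0.9, 0.3]
grip_width: 27.7
finger_force: 30.0
```

The board bears the weight. Release slowly, then rise.

Emit:
jog_arm(
  dp=[
    [0,0,0],
    [0,0,0],
    [0,0,0],
    [0,0,0],
    [0,0,0],
    [0,0,0],
    [0,0,0],
  ],
  twist=[0,0,0,0,0,0,0],
  jaw=0.08,
)

```text
time: 24.92
tool_pos: [530.9, 189.5, 112.1]
tcp_rot: [3.141, 0.0, -0.002]
contact_force: [-0.6, 0.9, -0.2]
grip_width: 80.0
finger_force: 0.0
```

Emit:
jog_arm(
  dp=[
    [0,0,-0.01],
    [0,0,-0.02],
    [0,0,-0.03],
    [0,0,-0.03],
    [0,0,-0.03],
    [0,0,-0.02],
    [0,0,0],
    [0,0,0],
    [0,0,0],
  ],
  twist=[0,0,0,0,0,0,0,0,0],
)

```text
time: 26.05
tool_pos: [530.4, 189.4, 251.0]
tcp_rot: [3.141, 0.002, -0.002]
contact_force: [0.5, 0.8, -0.2]
grip_width: 80.1
finger_force: 0.0
```

Run:
```python
from h import *
o=bot.get_obs();print(o['tool_pos'],o['contact_force'],o['time'])
a=bot.capture('wrist');b=bot.capture('side')
b=cv2.resize(b[120:260,190:330],(420,420),interpolation=2)
cv2.imwrite('pics/f.png',np.hstack([a[:,:380],b]))
```

```text
[530.35632917 189.44014806 250.97376229] [ 0.49534343  0.78738995 -0.16750289] 26.05
```

View pics/f.png

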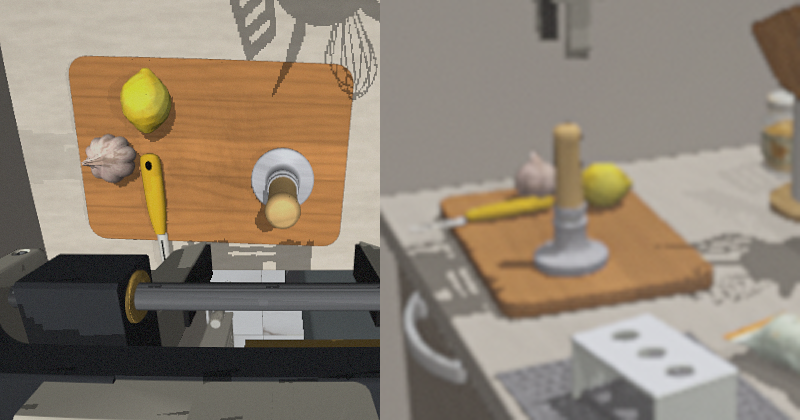

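The pounder stands upright at about (283,185) px, well inside the board, with the lemon, garlic and peeler in place and the gripper clear.

```bash
python3 -c "
from plant import bot
print(bot.close_job())"
```

```text
the job is handed in; nothing more can be done
None
```

The pounder's taper was pressed home with about 22–24 N. It was lifted by its handle and set down upright on the free half of the board, with the lemon, garlic and peeler undisturbed, and the job was handed in at about 26 s.

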